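# Draw a strainer from the coolant filter box and present it over the tray

## Robot

A 6-joint arm with a two-finger parallel gripper is mounted at the origin on a cart in front of the work surface, level with it; the furniture and walls round the work are solid. World frame = base frame: x ahead of the robot, y to its left, z up, the work surface at z = 0. Lengths are in m, angles in degrees, forces in N, time in s.
With the tool pointing down it reaches from about 0.375 to 0.9 m from the base axis. Payload 3.1 kg.
Tool frame: the origin (TCP) lies midway between the tips of the shut fingers; the grasp point (between the pads) lies 19 mm behind it; x points along the fingers, z is the direction in which the jaws open and shut, and the axes are right-handed (so a half turn about x gives the same grasp; the last joint's range is limited). The gripper opens to 87 mm and grips with 3 to 60 N. Pads are 19 mm wide; open, the fingers measure 117 mm over their backs; the gripper's body (75 mm by 190 mm) begins 51 mm behind the grasp point.
Start: joints at [-82.019, 30.224, 82.088, -0, 67.689, -10.227], TCP at [0.195, -0.594, 0.223] pointing down, gripper open.
Joint ranges: [-176.69, 176.69], [-43.24, 126.21], [12.49, 139.97], [-82, 262], [0, 151.66], [-163.58, 163.58]. Speed limits (degrees/s): [159.86, 159.86, 180, 180, 180, 180].

## Interface

Orientations are given as a 3x3 rotation matrix whose columns are the frame's x, y, z axes.
In Python, from rig import * gives the robot as it stands.
- The arm moves only by the tool play_rows, never from a script. Its argument "rows" is a list that holds one entry, the list of rows, each a list of 7 numbers: the shift along the tool's x, y, z in m, then the turn, a rotation vector about the tool's x, y, z in degrees, then the finger opening in m, from 0 to 0.087. A call has 1 to 12 rows; each row is the pose to reach, as a shift and turn from the pose commanded when the call began, along the tool's axes at that moment; what a row does not reach only later rows make up. A row lasts 1/10 s, in which the tool goes at most 50 mm and 8.59 degrees, less where a joint would pass 70% of its speed; a pose out of reach is approached as far as the arm can. A call with a gripper value outside its range is refused whole. The fingers move at their own pace and stop on an object; the grip force is fixed at half the most. Time passes only in rows, so rows that repeat a pose let the fingers close. It gives the time, the measured TCP pose, the force and the opening at its end, in the units of the state.
- read_state(): the state, without advancing time (a new reading comes with each control period).
- capture(name): name is "scene" or "side" or "wrist"; returns a dict with "pixels" (480x640x3 uint8, red, green, blue), "intrinsics" (3x3 intrinsics, pixels), "k1" (the pictures are not rectified: a ray, as slopes to the right and down, at radius r is drawn at 1 + k1 r^2 times it, then the intrinsics apply), "rvec" (rotation vector, rad) and "tvec" (3), from world to camera coordinates, as OpenCV has them. Camera axes: x right, y down, z forward; pixel columns grow to the right and rows downward; lengths in m; the calibration is good to about 2 mm. A picture is of the moment at which its call begins. There is no depth.
- hand_in(): hands the job in, once; it reports no verdict.
Trained networks look in the newest picture that a camera, given by its name, has taken for a name from the list of things; names that differ only in an ending like _2 or _b are one class to them, and where a whole thing is asked for, a point or a joint stands for the part that bears it (a point fixed in the world has none). Each returns a list of dicts, best first, with "p" (0 to 1); they miss things now and then, are a little off and sometimes report something else, mostly with a low value. They report only what shows in the picture. A call takes as long as a camera call. They do not tell look-alikes from the thing itself.
- trace(camera, target): "mask" (480x640 bool, what is visible of it) and "at" ([column, row] in pixels, amid what is visible of it).
The state is a dict: "time_s": time; "joint_positions": joint angles; "qvel": joint speeds; "tau": joint torques, N m; "position": TCP position; "tcp_rot": TCP orientation; "force": force on the tool from outside, world axes, zero at the start; "moment": the same for the moment, N m; "opening": opening from 0.0 (shut) to 1.0 (fully open).
Only numpy, scipy, OpenCV 4.12 (cv2) and the standard library are available. Lean on these libraries where they do the work, as an engineer would, in place of code of your own. Each camera call takes 0.05 s, during which the arm holds its last target.

## Task

Swing the green lid of the coolant filter box right back, draw the strainer plate with the yellow grip straight up out of its slot, and present it for inspection: hold it still and upright over the middle of the blue tray, its width along the tray's long side, its lower edge about 5 cm above the tray's rim. Finish while still holding it there; the lid stays open, the black-gripped strainer stays in its slot, and the tray, brush, bottle and ring are left where they are.

Things in the scene. Friction and masses are not known exactly. Their poses are not given: they have to be found in the camera images.
- filter_box: Grey filter box bolted to the bench, 96 (x) x 150 (y) x 62 mm high without its lid, walls 5 mm, a 14 mm long pipe stub on each y side. Origin: centre of its underside, on the bench; z up; its front, with the lid's tab, faces its own -x. Its floor is 6 mm above the bench.
- box_rim (a point): Centre of the box's rim, 62 mm above the bench. Two strainer plates stand upright on the box floor in slots 32 mm either side of the middle along the box's y, their width along the box's x; which is in which slot changes. Guide rails reach up to 6 mm below the rim, 1.5 mm play each side of a plate. The grips stand 27 mm above the rim, hidden under the shut lid.
- lid (a joint): Angle of the green lid (rad): 0 shut (may start ajar, up to 0.12), grows as its front rises, 1.92 fully back, leaning 20 degrees past upright. Friction hinge: stays where it is left; about 1.5 to 3 N at the tab moves it. The lid is a hood, 96 x 150 x 30 mm, open below, flush with the box's sides.
- lid_hinge (a point): Middle of the lid's hinge line, on the far rim of the box, 62 mm above the bench, 48 mm behind the box's centre; the hinge line runs along the box's y. Axes turn with the lid: at 0 they equal the box's; -x points from the hinge to the lid's front.
- lid_tab (a point): Grip point of the black tab at the middle of the lid's front, 122 mm from the hinge line along the lid's -x and 13 mm along its z, 26 mm out from the lid's front face. Tab: 24 mm wide (along the hinge line), 10 mm thick, stands out 41 mm; pinched across its width it turns between the fingers as the lid swings.
- yellow_strainer_grip (a point): Centre of the yellow grip of the strainer to take out: a block 30 (x) x 10 (y) x 24 mm high on the middle of the plate's top edge; take it across its 10 mm thickness (y). x along the plate's width, y through its thickness, z up. The plate below: aluminium frame with steel mesh, 82 x 6 x 58 mm, 0.11 kg. Grip centre 70 mm above the plate's lower edge.
- yellow_strainer_foot (a point): Middle of the lower edge of the yellow-gripped strainer, 70 mm below its grip's centre; same axes.
- black_strainer_grip (a point): Centre of the grip of the other strainer, which has a black grip and otherwise the same form and sizes; it stays in its slot.
- black_strainer_foot (a point): Middle of the lower edge of the black-gripped strainer.
- parts_tray: Blue open parts tray, 101 (x) x 132 (y) x 24 mm high, loose, empty, lying on the bench to the left or the right of the filter box. Origin: centre of its underside; its long side runs along its own y. Stays in place.
- chip_brush: Chip brush with wooden handle lying on the bench on the side where the tray is not, 14 x 122 (y) x 14 mm; origin under its centre. Stays in place.
- oil_bottle: Brown oil bottle with red tip, 35 mm diameter, 116 mm high, behind on the left; origin: centre of its underside. Stays in place and upright.
- ring_gauge: Steel ring, 39 mm diameter, 17 mm high, on the left by the bottle; origin: centre of its underside. Stays in place.
Not all that is in view belongs to the job. Leave any purple or turquoise look-alike of the oil_bottle alone.

How it is judged:
By the outcome, as a careful person would: the job done as asked, in the order asked, and still so for the second after the job is handed in, while the arm keeps its last pose, push and grip.
It also fails if it takes over 54 s, if anything falls off the work surface, if the arm or the gripper's body presses on something with over 40 N, if the wrist force passes 120 N, or if a joint passes its speed limit or range.

## Working session

There is one attempt and no reset: what is moved stays moved. The work goes in short steps, Python scripts to look and compute and a tool call to move; the robot and the scene stay as the last step left them, time stands still between calls to the robot, and variables do not carry over. Pictures are saved under pics/ and viewed, and the job is handed in when it is done.

Besides the shell and the picture viewer there is one more tool, called as name(argument=value, ...), one argument or row to a line, values as JSON. play_rows: Moves the arm, as the interface text tells. Its arguments: {"type":"object","properties":{"rows":{"type":"array"}},"required":["rows"]}

```bash
ls; mkdir -p pics
python3 - <<'E'
from rig import *
import cv2
s=read_state(); print({k:s[k] for k in ("time_s","position","tcp_rot","opening","force")})
for n in ("scene","side","wrist"):
    c=capture(n); cv2.imwrite(f"pics/a_{n}.png",cv2.cvtColor(c["pixels"],cv2.COLOR_RGB2BGR))
    print(n,c["intrinsics"],c["k1"],c["rvec"],c["tvec"])
E
```

```text
pics
{'time_s': 0.0, 'position': array([ 0.19520336, -0.59295261,  0.22156769]), 'tcp_rot': array([[-3.32145378e-04,  9.49931675e-01,  3.12457520e-01],
       [ 2.17555887e-03,  3.12457485e-01, -9.49929254e-01],
       [-9.99997578e-01,  3.64255118e-04, -2.17041359e-03]]), 'opening': 0.9991667784962707, 'force': array([-0.05597467, -0.57253217, -0.43370942])}
scene [[534.66580975   0.         316.0528177 ]
 [  0.         534.66580975 227.02994573]
 [  0.           0.           1.        ]] -0.14064354799187678 [ 1.92415991 -0.84119603  0.54139214] [-0.3155628   0.261747    1.09949552]
side [[547.19801106   0.         318.84691661]
 [  0.         547.19801106 244.53389427]
 [  0.           0.           1.        ]] 0.026989119828437148 [ 2.07413919 -0.1000915   0.03860811] [-0.54163521  0.1174281   1.13767037]
wrist [[360.32295381   0.         314.90049436]
 [  0.         360.32295381 240.44540136]
 [  0.           0.           1.        ]] -0.036387349658978156 [-2.37871362  1.71976046  0.21648395] [-0.62409851 -0.03090293  0.39003   ]
```

View pics/a_scene.png

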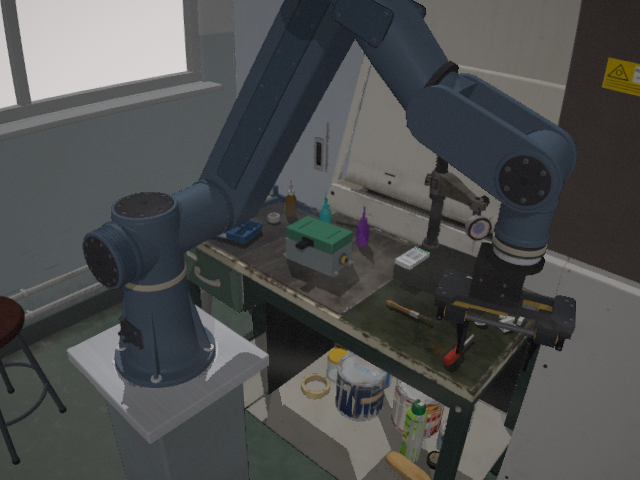

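View pics/a_side.png

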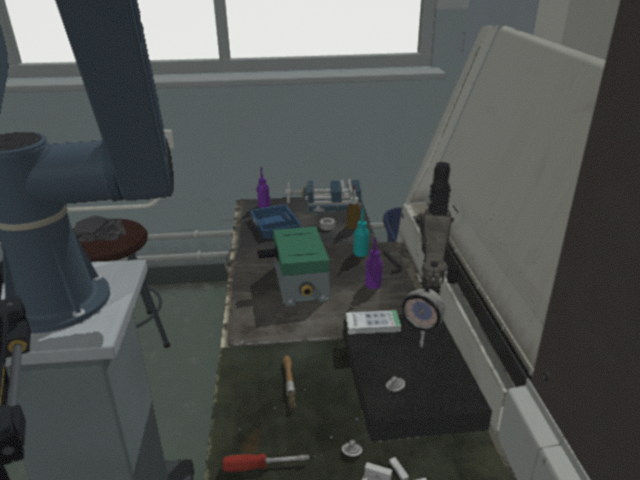

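Run:
```python
from rig import *
import numpy as np
for n in ("scene","side"):
    c=capture(n)
    for t in ("filter_box","lid","lid_tab","parts_tray","oil_bottle","ring_gauge","chip_brush"):
        try: r=trace(n,t)
        except Exception as e: print(t,e); continue
        for d in r[:3]: 
            ys,xs=np.where(d["mask"]); print(n,t,round(d["p"],2),np.round(d["at"],1),d["mask"].sum(),xs.min(),xs.max(),ys.min(),ys.max())
```

```text
scene filter_box 0.67 [319.4 243.9] 3006 285 353 216 276
scene lid 0.91 [320.8 234.8] 1575 286 352 217 253
scene lid 0.26 [244.3 232.2] 569 217 262 221 243
scene lid_tab 0.75 [320.6 236.3] 1591 286 352 216 254
scene parts_tray 0.77 [246.9 232.8] 526 221 262 221 242
scene oil_bottle 0.81 [364.2 233.4] 322 357 368 210 246
scene oil_bottle 0.67 [324.3 214.8] 194 320 331 198 222
scene oil_bottle 0.62 [290.6 204.7] 277 285 296 187 216
scene chip_brush 0.7 [408.3 312.9] 196 387 429 301 322
scene chip_brush 0.3 [243.1 233.6] 578 218 262 220 243
side filter_box 0.75 [301.7 265.2] 3811 257 329 227 304
side filter_box 0.72 [291.4 381.3] 366 283 294 356 409
side lid 0.85 [298.9 250.7] 2414 256 329 227 276
side lid_tab 0.71 [294.1 251.9] 2422 257 328 227 276
side parts_tray 0.73 [271.6 219.9] 1083 250 300 205 238
side oil_bottle 0.84 [353.1 215.1] 377 346 359 191 229
side oil_bottle 0.82 [261.4 194.9] 337 256 269 176 207
side oil_bottle 0.71 [363.2 236.3] 495 353 368 209 256
side ring_gauge 0.63 [326.1 224.3] 124 320 333 219 228
side chip_brush 0.75 [289.9 383.3] 433 283 295 356 409
```

The scene picture shows the green-lidded box at about (320,245), with the blue tray at (245,232) to its left. The brush is at (408,313). The bottle-like things are brown (291,205), turquoise (325,213) and purple (363,232). Next I'll fit poses from the masks.

```bash
cat > h.py <<'E'
from rig import *
import numpy as np, cv2
from scipy.optimize import least_squares, minimize
def proj(c,P):
    P=np.atleast_2d(P).astype(float)
    R,_=cv2.Rodrigues(np.array(c["rvec"],float)); q=P@R.T+np.array(c["tvec"]).ravel()
    s=q[:,:2]/q[:,2:]; r2=(s**2).sum(1,keepdims=True); s=s*(1+c["k1"]*r2)
    K=np.array(c["intrinsics"]); return s@K[:2,:2].T+K[:2,2]
def ray(c,px):
    K=np.array(c["intrinsics"]); d=np.array([c["k1"],0,0,0.])
    s=cv2.undistortPoints(np.array(px,float).reshape(-1,1,2),K,d).reshape(-1,2)
    R,_=cv2.Rodrigues(np.array(c["rvec"],float)); o=-R.T@np.array(c["tvec"]).ravel()
    return o,np.c_[s,np.ones(len(s))]@R
def onplane(c,px,z):
    o,d=ray(c,px); return o+d*((z-o[2])/d[:,2:])
def rz(a): return np.array([[np.cos(a),-np.sin(a),0],[np.sin(a),np.cos(a),0],[0,0,1]])
def boxpts(x0,x1,y0,y1,z0,z1): return np.array([[x,y,z] for x in(x0,x1) for y in(y0,y1) for z in(z0,z1)])
def hullmask(c,P):
    m=np.zeros((480*4,640*4),np.uint8)
    cv2.fillConvexPoly(m,cv2.convexHull(np.round(proj(c,P)*4+1.5).astype(np.int32)),1)
    return cv2.resize(m.astype(np.float32),(640,480),interpolation=cv2.INTER_AREA)
def lidpts(P,a):  # P in box axes; rotate about hinge (x=.048,z=.062), a grows as front (-x) rises
    h=np.array([.048,0,.062]); c,s=np.cos(a),np.sin(a)
    R=np.array([[c,0,s],[0,1,0],[-s,0,c]])  # -x -> (-c,0,+s)
    return (P-h)@R.T+h
def save(name,c,pts=None,crop=None,k=1):
    im=cv2.cvtColor(c["pixels"],cv2.COLOR_RGB2BGR).copy()
    if crop: x0,y0,x1,y1=crop
    else: x0,y0,x1,y1=0,0,640,480
    im=cv2.resize(im[y0:y1,x0:x1],None,fx=k,fy=k,interpolation=cv2.INTER_CUBIC)
    for p in (pts if pts is not None else []):
        cv2.circle(im,(int((p[0]-x0+.5)*k),int((p[1]-y0+.5)*k)),2,(0,0,255),-1)
    cv2.imwrite("pics/"+name,im)
E
python3 - <<'E'
from h import *
C={n:capture(n) for n in("scene","side")}
def best(n,t,near=None):
    return trace(n,t)[0]["mask"].astype(np.float32)
M={(n,t):best(n,t) for n in C for t in("filter_box","lid","parts_tray")}
def f(v):
    R=rz(v[2]);o=np.array([v[0],v[1],0]);e=0
    B=boxpts(-.048,.048,-.075,.075,0,.062); L=lidpts(boxpts(-.048,.048,-.075,.075,.062,.092),v[3])
    for n in C:
        g=hullmask(C[n],np.r_[B,L]@R.T+o); m=np.maximum(M[n,"filter_box"],M[n,"lid"]); e+=1-np.minimum(g,m).sum()/np.maximum(g,m).sum()
        g=hullmask(C[n],L@R.T+o); m=M[n,"lid"]; e+=.5*(1-np.minimum(g,m).sum()/np.maximum(g,m).sum())
    return e
x0=onplane(C["side"],[[301,268]],.045)[0]; print(x0)
b=None
for yaw in np.radians([-30,-15,0,15,30]):
    r=minimize(f,[x0[0],x0[1],yaw,.05],method="Nelder-Mead",options=dict(initial_simplex=np.array([[x0[0],x0[1],yaw,.05]]*5)+np.r_[np.zeros((1,4)),np.diag([.02,.02,.15,.05])],maxiter=250))
    if b is None or r.fun<b.fun:b=r
print(b.x,np.degrees(b.x[2]),b.fun)
v=b.x;R=rz(v[2]);o=np.array([v[0],v[1],0])
B=boxpts(-.048,.048,-.075,.075,0,.062)
L=lidpts(np.r_[boxpts(-.048,.048,-.075,.075,.062,.092),[[-.074,0,.075]]],v[3])
def g(v):
    T=boxpts(-.0505,.0505,-.066,.066,0,.024)@rz(v[2]).T+[v[0],v[1],0]; e=0
    for n in C:
        q=hullmask(C[n],T); m=M[n,"parts_tray"]
        # scene may be occluded by arm
        w=1 if n=="side" else .5
        e+=w*(1-np.minimum(q,m).sum()/np.maximum(q,m).sum())
    return e
x0=onplane(C["side"],[[272,220]],.012)[0]; bt=None
for yaw in np.radians([-40,-20,0,20,40]):
    r=minimize(g,[x0[0],x0[1],yaw],method="Nelder-Mead",options=dict(initial_simplex=np.array([[x0[0],x0[1],yaw]]*4)+np.r_[np.zeros((1,3)),np.diag([.02,.02,.2])]))
    print(r.x,r.fun)
    if bt is None or r.fun<bt.fun:bt=r
T=boxpts(-.0505,.0505,-.066,.066,0,.024)@rz(bt.x[2]).T+[bt.x[0],bt.x[1],0]
P=np.r_[B@R.T+o,L@R.T+o,T]
save("b_scene.png",C["scene"],proj(C["scene"],P),(190,180,390,300),4)
save("b_side.png",C["side"],proj(C["side"],P),(220,170,400,310),4)
np.save("box.npy",v);np.save("tray.npy",bt.x)
E
```

```text
[0.5068377  0.00138679 0.045     ]
[0.50378199 0.02046903 0.10743478 0.03223623] 6.155559708825886 0.22054016590118408
[0.45137209 0.30186599 0.22096955] 0.5222101211547852
[0.45273459 0.30062058 0.22078611] 0.517909049987793
[0.4529406  0.30091028 0.19968788] 0.5169740319252014
[0.45457736 0.30362445 0.21036271] 0.5148380994796753
[0.45371848 0.3038084  0.20745669] 0.5145614147186279
```

```bash
ls pics
```

```text
a_scene.png
a_side.png
a_wrist.png
b_scene.png
b_side.png
```

View pics/b_scene.png

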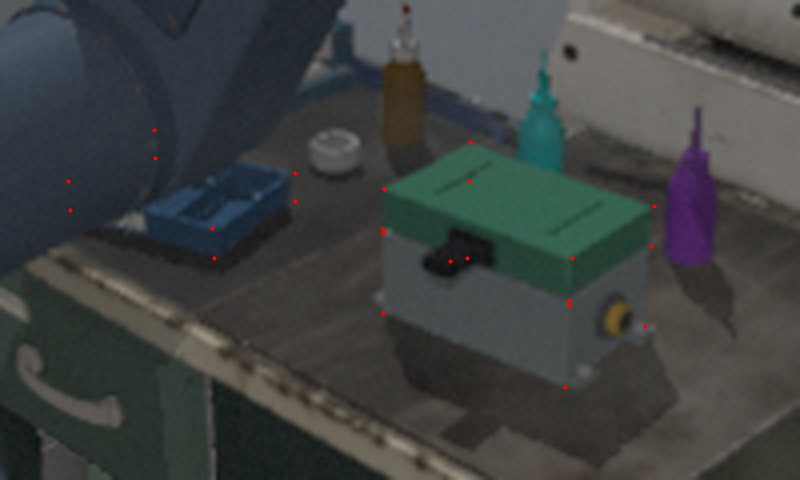

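View pics/b_side.png

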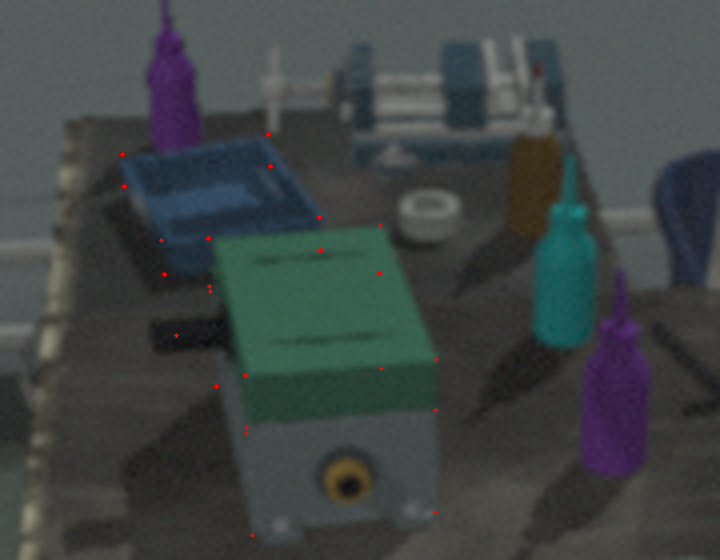

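The box fit is good to a few mm, the tray fit rougher. I'll move up in front of the box and refine with the wrist camera.

```bash
cat >> h.py <<'E'
from scipy.spatial.transform import Rotation as Rot
def Rdown(yaw): # tool y at angle yaw (rad), x down
    y=np.array([np.cos(yaw),np.sin(yaw),0]);x=np.array([0,0,-1.]);return np.c_[x,y,np.cross(x,y)]
def delta(pos,Rt,s=None):
    s=s or read_state();R=np.array(s["tcp_rot"])
    sh=R.T@(np.array(pos)-s["position"]); rv=Rot.from_matrix(R.T@Rt).as_rotvec(degrees=True)
    return np.round(sh,4),np.round(rv,2)
E
python3 - <<'E'
from h import *
s=read_state();R=np.array(s["tcp_rot"])
c=capture("wrist");Rc,_=cv2.Rodrigues(np.array(c["rvec"]));o=-Rc.T@np.array(c["tvec"]).ravel()
print("cam in tool",R.T@(o-s["position"]),"fwd",R.T@Rc[2],"right",R.T@Rc[0])
v=np.load("box.npy");
# where should tcp be for box centre visible
Rt=Rdown(v[2]); print("tool y yaw target; try TCP (.40,.01,.30)")
for pos in([.40,.01,.28],[.42,.02,.3],[.40,.01,.32]):
    camo=np.array(pos)+Rt@(R.T@(o-s["position"])); f=Rt@R.T@Rc[2]; print(pos,camo,f,camo+f*((.08-camo[2])/f[2]), delta(pos,Rt,s))
E
```

```text
cam in tool [-0.16244655  0.06570199  0.00039603] fwd [ 9.69597292e-01 -2.44705691e-01 -4.64647684e-04] right [6.58189178e-04 7.09141574e-04 9.99999532e-01]
tool y yaw target; try TCP (.40,.01,.30)
[0.4, 0.01, 0.28] [0.46536565 0.01665136 0.44244655] [-0.24334465 -0.02577739 -0.96959729] [0.37440063 0.00701548 0.08      ] (array([-0.0574,  0.3831, -0.5095]), array([12.05, -0.  , -0.  ]))
[0.42, 0.02, 0.3] [0.48536565 0.02665136 0.46244655] [-0.24334465 -0.02577739 -0.96959729] [0.38938114 0.01648377 0.08      ] (array([-0.0774,  0.4052, -0.5127]), array([12.05, -0.  , -0.  ]))
[0.4, 0.01, 0.32] [0.46536565 0.01665136 0.48244655] [-0.24334465 -0.02577739 -0.96959729] [0.36436164 0.00595205 0.08      ] (array([-0.0974,  0.3831, -0.5095]), array([12.05, -0.  , -0.  ]))
```

play_rows(
  rows=[
    [[-0.02,0.01,-0.015,1,0,0,0.087],[-0.04,0.03,-0.045,2,0,0,0.087],[-0.06,0.06,-0.08,3,0,0,0.087],[-0.077,0.09,-0.12,4,0,0,0.087],[-0.077,0.12,-0.16,5,0,0,0.087],[-0.077,0.15,-0.195,6,0,0,0.087],[-0.077,0.18,-0.23,7,0,0,0.087],[-0.077,0.21,-0.265,8,0,0,0.087],[-0.077,0.24,-0.3,9,0,0,0.087],[-0.077,0.27,-0.335,10,0,0,0.087],[-0.077,0.3,-0.37,11,0,0,0.087],[-0.077,0.325,-0.405,12,0,0,0.087]],
  ],
)

```text
time_s: 2.6
position: [0.3782, -0.1057, 0.3]
tcp_rot: [[0.001, 0.994, 0.107], [-0.001, 0.107, -0.994], [-1.0, 0.001, 0.001]]
force: [1.5, -0.2, 0.3]
opening: 0.997
```

play_rows(
  rows=[
    [[0,0.025,-0.03,0,0,0,0.087],[0,0.05,-0.06,0,0,0,0.087],[0,0.07,-0.09,0,0,0,0.087],[0,0.08,-0.108,0,0,0,0.087],[0,0.08,-0.108,0,0,0,0.087],[0,0.08,-0.108,0,0,0,0.087]],
  ],
)

```text
time_s: 3.2
position: [0.4451, 0.0087, 0.2995]
tcp_rot: [[-0.0, 0.994, 0.11], [-0.001, 0.11, -0.994], [-1.0, -0.0, 0.001]]
force: [0.2, -0.0, 0.6]
opening: 1.001
```

Run:
```python
from h import *
c=capture("wrist"); s=read_state(); print(s["position"],s["joint_positions"],s["force"],s["time_s"])
save("c_wrist.png",c)
for t in("filter_box","lid","lid_tab","parts_tray"):
    for d in trace("wrist",t)[:2]:
        ys,xs=np.where(d["mask"]);print(t,round(d["p"],2),d["at"],xs.min(),xs.max(),ys.min(),ys.max())
c=capture("scene"); save("c_scene.png",c)
```

```text
[0.44493193 0.00816607 0.29951966] [-1.33680978e+01  1.04573961e+01  1.00641026e+02 -3.70195659e-02
  6.89213309e+01  7.04305000e+01] [-0.34105427  0.23078967 -1.16742196] 3.25
filter_box 0.63 [307.5, 155.7] 231 386 102 238
lid 0.74 [310.6, 154.6] 232 384 103 238
lid_tab 0.8 [308.9, 156.6] 232 384 103 237
parts_tray 0.87 [74.9, 170.7] 14 141 121 219
```

View pics/c_wrist.png

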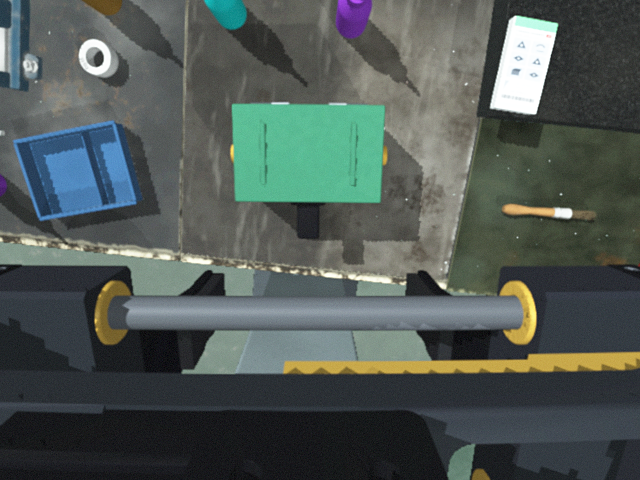

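View pics/c_scene.png

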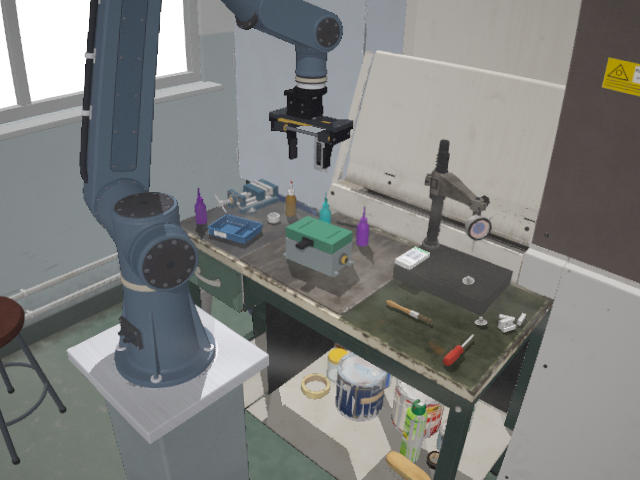

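The wrist view shows the green lid with corners about (233,104) to (383,202), its tab at (309,220), and the tray at (75,171). I'll refine with colour masks within the network regions, across all three cameras.

Run:
```python
from h import *
C={n:capture(n) for n in("wrist","scene","side")}
def cm(n,t,lo,hi):
    m=trace(n,t)[0]["mask"].astype(np.uint8); m=cv2.dilate(m,np.ones((7,7)))
    hsv=cv2.cvtColor(C[n]["pixels"],cv2.COLOR_RGB2HSV)
    k=cv2.inRange(hsv,lo,hi)&(m*255); k=cv2.morphologyEx(k,cv2.MORPH_CLOSE,np.ones((5,5)))
    nn,l,st,_=cv2.connectedComponentsWithStats(k); i=1+np.argmax(st[1:,4]); return (l==i).astype(np.float32)
G={n:cm(n,"lid",(60,80,30),(90,255,255)) for n in C}
T={n:cm(n,"parts_tray",(95,90,30),(125,255,255)) for n in C}
print({n:(G[n].sum(),T[n].sum()) for n in C})
def iou(g,m): return 1-np.minimum(g,m).sum()/np.maximum(g,m).sum()
L0=boxpts(-.048,.048,-.075,.075,.062,.092)
def f(v,per=False):
    L=lidpts(L0,v[3])@rz(v[2]).T+[v[0],v[1],0]
    e=[iou(hullmask(C[n],L),G[n]) for n in C]; return e if per else sum(e)
def nm(f,x,st): 
    x=np.array(x)
    for _ in range(3): x=minimize(f,x,method="Nelder-Mead",options=dict(initial_simplex=np.array([x]*(len(x)+1))+np.r_[np.zeros((1,len(x))),np.diag(st)],xatol=1e-5,fatol=1e-5)).x
    return x
v=nm(f,np.load("box.npy"),[.01,.01,.05,.04]); print("box",v,np.degrees(v[2]),f(v,1))
def g(v,per=False):
    P=boxpts(-.0505,.0505,-.066,.066,0,.024)@rz(v[2]).T+[v[0],v[1],0]
    e=[iou(hullmask(C[n],P),T[n]) for n in C]; return e if per else sum(e)
t=nm(g,np.load("tray.npy"),[.01,.01,.1]); print("tray",t,np.degrees(t[2]),g(t,1))
for fixed in ("wrist","scene","side"):
  pass
np.save("box.npy",v);np.save("tray.npy",t)
L=lidpts(np.r_[L0,[[-.074,0,.075],[-.089,.012,.075],[-.089,-.012,.075]]],v[3])@rz(v[2]).T+[v[0],v[1],0]
P=np.r_[L,boxpts(-.0505,.0505,-.066,.066,0,.024)@rz(t[2]).T+[t[0],t[1],0],boxpts(-.048,.048,-.075,.075,0,.062)@rz(v[2]).T+[v[0],v[1],0]]
save("d_wrist.png",C["wrist"],proj(C["wrist"],P),(0,90,400,250),2)
save("d_side.png",C["side"],proj(C["side"],P),(220,170,400,310),4)
# bottles
for n in ("side",):
    for d in trace(n,"oil_bottle"): print("bottle",d["p"],d["at"],onplane(C[n],[d["at"]],.05))
    for t in("chip_brush","ring_gauge"):
        for d in trace(n,t)[:1]: print(t,d["at"],onplane(C[n],[d["at"]],.008))
```

```text
Traceback (most recent call last):
IndexError: list index out of range
```

```bash
cat > fit.py <<'E'
from h import *
C={n:capture(n) for n in("wrist","scene","side")}
L0=boxpts(-.048,.048,-.075,.075,.062,.092); T0=boxpts(-.0505,.0505,-.066,.066,0,.024)
v0=np.load("box.npy");t0=np.load("tray.npy")
def cm(n,P,lo,hi):
    m=cv2.dilate((hullmask(C[n],P)>0).astype(np.uint8),np.ones((25,25)))
    hsv=cv2.cvtColor(C[n]["pixels"],cv2.COLOR_RGB2HSV)
    k=cv2.inRange(hsv,lo,hi)&(m*255); k=cv2.morphologyEx(k,cv2.MORPH_CLOSE,np.ones((5,5)))
    nn,l,st,_=cv2.connectedComponentsWithStats(k); i=1+np.argmax(st[1:,4]); return (l==i).astype(np.float32)
G={n:cm(n,lidpts(L0,v0[3])@rz(v0[2]).T+[v0[0],v0[1],0],(60,80,30),(90,255,255)) for n in C}
T={n:cm(n,T0@rz(t0[2]).T+[t0[0],t0[1],0],(95,90,30),(125,255,255)) for n in C}
print({n:(G[n].sum(),T[n].sum()) for n in C})
def iou(g,m): return 1-np.minimum(g,m).sum()/np.maximum(g,m).sum()
def f(v,per=False):
    L=lidpts(L0,v[3])@rz(v[2]).T+[v[0],v[1],0]
    e=[iou(hullmask(C[n],L),G[n]) for n in C]; return e if per else sum(e)
def nm(f,x,st): 
    x=np.array(x)
    for _ in range(3): x=minimize(f,x,method="Nelder-Mead",options=dict(initial_simplex=np.array([x]*(len(x)+1))+np.r_[np.zeros((1,len(x))),np.diag(st)],xatol=1e-5,fatol=1e-5)).x
    return x
v=nm(f,v0,[.01,.01,.05,.04]); print("box",v,np.degrees(v[2]),f(v,1))
# side tray partly hidden by the box: leave side out
def g(v,per=False):
    P=T0@rz(v[2]).T+[v[0],v[1],0]
    e=[iou(hullmask(C[n],P),T[n]) for n in ("wrist","scene")]; return e if per else sum(e)
t=nm(g,t0,[.01,.01,.1]); print("tray",t,np.degrees(t[2]),g(t,1))
np.save("box.npy",v);np.save("tray.npy",t)
L=lidpts(np.r_[L0,[[-.074,0,.075],[-.089,.012,.075],[-.089,-.012,.075]]],v[3])@rz(v[2]).T+[v[0],v[1],0]
P=np.r_[L,T0@rz(t[2]).T+[t[0],t[1],0],boxpts(-.048,.048,-.075,.075,0,.062)@rz(v[2]).T+[v[0],v[1],0]]
save("d_wrist.png",C["wrist"],proj(C["wrist"],P),(0,90,400,250),2)
save("d_side.png",C["side"],proj(C["side"],P),(220,170,400,310),4)
for n in ("side",):
    for d in trace(n,"oil_bottle"): print("bottle",d["p"],d["at"],onplane(C[n],[d["at"]],.05))
    for k in("chip_brush","ring_gauge"):
        for d in trace(n,k)[:1]: print(k,d["at"],onplane(C[n],[d["at"]],.008))
E
python3 fit.py
```

```text
{'wrist': (np.float32(14737.0), np.float32(9317.0)), 'scene': (np.float32(1580.0), np.float32(919.0)), 'side': (np.float32(2173.0), np.float32(989.0))}
box [0.50419745 0.02213307 0.10153613 0.05519717] 5.817591762531272 [np.float32(0.017713785), np.float32(0.18650168), np.float32(0.059297204)]
tray [0.45291796 0.30546991 0.27142092] 15.551273389647045 [np.float32(0.036966383), np.float32(0.18996966)]
bottle 0.92 [362.0, 238.5] [[0.6530606  0.10687792 0.05      ]]
bottle 0.82 [264.5, 193.1] [[0.43100819 0.39390545 0.05      ]]
bottle 0.65 [373.8, 267.3] [[ 0.65768907 -0.02093163  0.05      ]]
bottle 0.6 [351.7, 213.8] [[0.64784593 0.23820377 0.05      ]]
chip_brush [290.7, 381.5] [[ 0.4709987  -0.29613244  0.008     ]]
ring_gauge [327.2, 225.1] [[0.5888592  0.26566953 0.008     ]]
```

View pics/d_wrist.png

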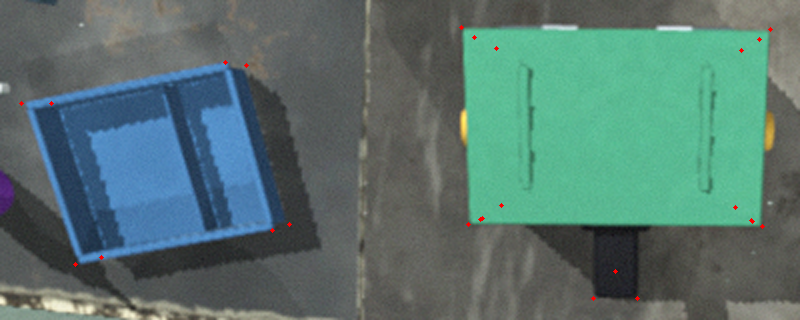

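View pics/d_side.png

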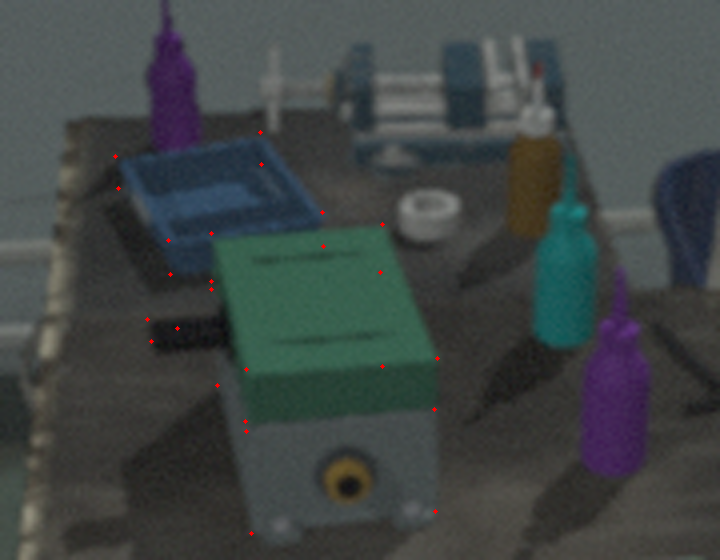

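```bash
cat >> h.py <<'E'
def tabpt(a,v=None,y=0,loc=(-.074,.075)):
    v=np.load("box.npy") if v is None else v
    return (lidpts(np.array([[loc[0],y,loc[1]]]),a)@rz(v[2]).T+[v[0],v[1],0])[0]
E
python3 - <<'E'
from h import *
v=np.load("box.npy");p=tabpt(v[3]);print(p)
s=read_state();print(s["position"],delta(p+[0,0,.05],Rdown(v[2])),delta(p-[0,0,.015],Rdown(v[2])))
E
```

```text
[0.43147693 0.01472383 0.08171084]
[0.44533276 0.00865929 0.29955991] (array([ 0.1678, -0.0131, -0.0075]), array([0.4, 0. , 0. ])) (array([ 0.2328, -0.0131, -0.0075]), array([0.4, 0. , 0. ]))
```

play_rows(
  rows=[
    [[0.02,-0.003,-0.002,0.4,0,0,0.087],[0.05,-0.007,-0.004,0.4,0,0,0.087],[0.085,-0.01,-0.006,0.4,0,0,0.087],[0.12,-0.013,-0.0075,0.4,0,0,0.087],[0.15,-0.013,-0.0075,0.4,0,0,0.087],[0.168,-0.013,-0.0075,0.4,0,0,0.06],[0.168,-0.013,-0.0075,0.4,0,0,0.06]],
  ],
)

```text
time_s: 4.8
position: [0.43, 0.015, 0.1296]
tcp_rot: [[-0.006, 0.995, 0.101], [0.001, 0.101, -0.995], [-1.0, -0.005, -0.002]]
force: [-0.4, 0.9, 0.3]
opening: 0.894
```

Run:
```python
from h import *
v=np.load("box.npy");p=tabpt(v[3])
s=read_state();print(s["position"],s["opening"],delta(p-[0,0,.015],Rdown(v[2])))
c=capture("wrist");save("e_wrist.png",c,proj(c,np.array([tabpt(v[3],y=q,loc=l) for q in(-.012,.012) for l in((-.089,.08),(-.089,.07),(-.048,.08))]))); save("e_side.png",capture("side"),None,(220,170,400,310),4)
```

```text
[0.429984   0.0150224  0.12958974] 0.893668736624611 (array([0.0629, 0.0018, 0.0006]), array([-0.01, -0.1 ,  0.31]))
```

View pics/e_wrist.png

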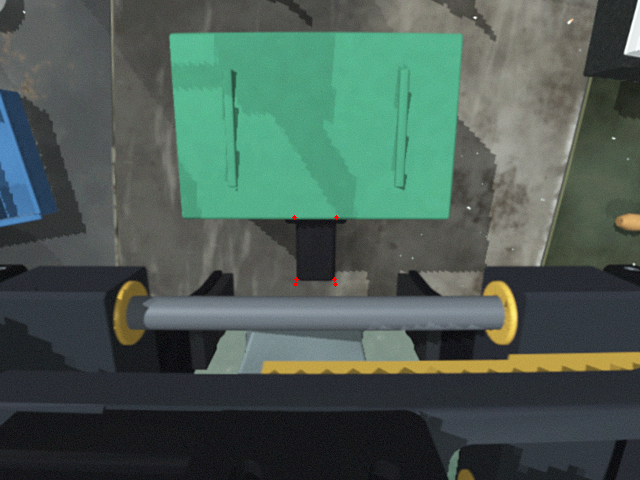

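View pics/e_side.png

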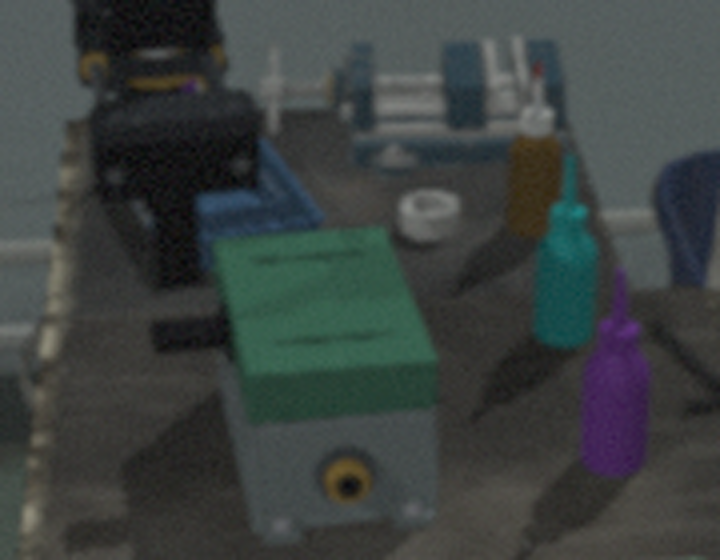

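The wrist view shows the tab (297–336, 220–280) matching the prediction. Next I'll go down over it and pinch.

play_rows(
  rows=[
    [[0.02,0.001,0,0,0,0,0.06],[0.04,0.002,0,0,0,0,0.05],[0.058,0.002,0,0,0,0,0.045],[0.063,0.002,0,0,0,0,0.04],[0.063,0.002,0,0,0,0,0.03],[0.063,0.002,0,0,0,0,0.015],[0.063,0.002,0,0,0,0,0.01],[0.063,0.002,0,0,0,0,0.01],[0.063,0.002,0,0,0,0,0.01]],
  ],
)

```text
time_s: 5.8
position: [0.4343, 0.0152, 0.0693]
tcp_rot: [[0.002, 0.995, 0.101], [0.0, 0.101, -0.995], [-1.0, 0.002, 0.0]]
force: [0.2, 4.6, 4.5]
opening: 0.27
```

Run:
```python
from h import *
v=np.load("box.npy")
s=read_state();print(s["position"],s["opening"],s["force"])
R=np.array(s["tcp_rot"]);p0=s["position"]
off=p0-tabpt(v[3]); print("off",off)
# actual arc by radius: pinch point relative hinge
for a in np.radians([5,8,12,16,20,25,30,40,50,60,70,80,90,100,105,110]):
    print(round(np.degrees(a)),np.round(R.T@(tabpt(a)-tabpt(v[3])),4))
```

```text
[0.43429073 0.01517881 0.06931615] 0.2703174668573176 [0.15933419 4.5785127  4.52696531]
off [ 0.0028138   0.00045498 -0.01239469]
5 [-0.0039  0.0007 -0.    ]
8 [-0.0101  0.0021 -0.    ]
12 [-0.0184  0.0045 -0.    ]
16 [-0.0264  0.0075 -0.    ]
20 [-0.0342  0.011  -0.    ]
25 [-0.0436  0.0161 -0.    ]
30 [-0.0525  0.0221 -0.    ]
40 [-0.0686  0.0361 -0.    ]
50 [-0.082   0.0528 -0.    ]
60 [-0.0923  0.0716 -0.0001]
70 [-0.0992  0.0918 -0.0001]
80 [-1.025e-01  1.129e-01 -1.000e-04]
90 [-1.020e-01  1.343e-01 -1.000e-04]
100 [-9.780e-02  1.553e-01 -1.000e-04]
105 [-9.440e-02  1.654e-01 -1.000e-04]
110 [-9.010e-02  1.752e-01 -1.000e-04]
```

Opening is 23.5 mm, which is the tab width, so it is pinched. Next is the arc, in two calls.

play_rows(
  rows=[
    [[-0.004,0.0007,0,0,0,0,0.01],[-0.01,0.002,0,0,0,0,0.01],[-0.0184,0.0045,0,0,0,0,0.01],[-0.0264,0.0075,0,0,0,0,0.01],[-0.0342,0.011,0,0,0,0,0.01],[-0.0436,0.0161,0,0,0,0,0.01],[-0.0525,0.0221,0,0,0,0,0.01],[-0.061,0.029,0,0,0,0,0.01],[-0.0686,0.0361,0,0,0,0,0.01],[-0.0755,0.044,0,0,0,0,0.01],[-0.0795,0.049,0,0,0,0,0.01],[-0.082,0.0528,0,0,0,0,0.01]],
  ],
)

```text
time_s: 7.0
position: [0.4838, 0.0203, 0.1508]
tcp_rot: [[-0.006, 0.995, 0.102], [-0.0, 0.102, -0.995], [-1.0, -0.006, -0.0]]
force: [-7.4, -1.2, 1.2]
opening: 0.274
```

Run:
```python
from h import *
s=read_state();print(s["position"],s["opening"],s["force"],s["time_s"])
save("f_side.png",capture("side"),None,(220,150,400,290),4)
p0=np.array([.4343,.0152,.0693]);R=Rdown(np.load("box.npy")[2])
print(R.T@(s["position"]-p0))
a=np.radians(50)
for b in [55,60,65,70,75,80,85,90,95,100,105,110]: print(b,np.round(R.T@(tabpt(np.radians(b))-tabpt(a)),4))
```

```text
[0.48379803 0.02027692 0.15084373] 0.2735493865164477 [-7.38414023 -1.22667183  1.19919047] 7.0
[-8.15437322e-02  4.97576995e-02 -3.35695421e-05]
55 [-0.0056  0.0091  0.    ]
60 [-0.0103  0.0187 -0.    ]
65 [-0.0142  0.0287 -0.    ]
70 [-0.0173  0.039   0.    ]
75 [-0.0194  0.0494 -0.    ]
80 [-0.0206  0.0601  0.    ]
85 [-0.0209  0.0708  0.    ]
90 [-0.0202  0.0815  0.    ]
95 [-0.0186  0.092  -0.    ]
100 [-0.0161  0.1024 -0.    ]
105 [-0.0127  0.1126  0.    ]
110 [-0.0084  0.1224  0.    ]
```

View pics/f_side.png

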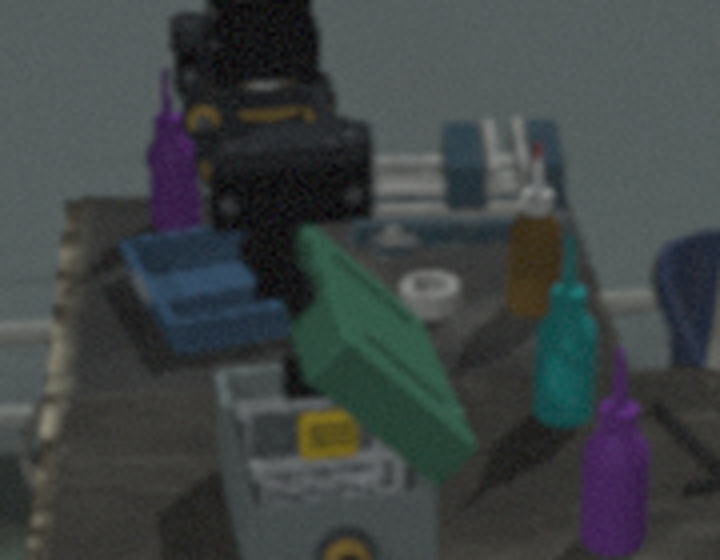

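The lid is at about 50° and following. The yellow grip shows in the near (−y) slot. Continuing the arc.

play_rows(
  rows=[
    [[-0.0056,0.0091,0,0,0,0,0.01],[-0.0103,0.0187,0,0,0,0,0.01],[-0.0142,0.0287,0,0,0,0,0.01],[-0.0173,0.039,0,0,0,0,0.01],[-0.0194,0.0494,0,0,0,0,0.01],[-0.0206,0.0601,0,0,0,0,0.01],[-0.0209,0.0708,0,0,0,0,0.01],[-0.0202,0.0815,0,0,0,0,0.01],[-0.0186,0.092,0,0,0,0,0.01],[-0.0161,0.1024,0,0,0,0,0.01],[-0.0127,0.1126,0,0,0,0,0.01],[-0.0088,0.122,0,0,0,0,0.01]],
  ],
)

```text
time_s: 8.25
position: [0.61, 0.0329, 0.1612]
tcp_rot: [[0.005, 0.995, 0.101], [0.0, 0.101, -0.995], [-1.0, 0.005, 0.0]]
force: [-1.8, 2.6, 4.4]
opening: 0.272
```

play_rows(
  rows=[
    [[0.0005,0.001,0,0,0,0,0.01],[0.001,0.002,0,0,0,0,0.01],[0.001,0.002,0,0,0,0,0.01]],
  ],
)

```text
time_s: 8.55
position: [0.6121, 0.0331, 0.1603]
tcp_rot: [[0.006, 0.995, 0.101], [0.0, 0.101, -0.995], [-1.0, 0.006, 0.0]]
force: [-0.1, 2.9, 4.2]
opening: 0.267
```

Run:
```python
from h import *
s=read_state();print(s["position"],s["opening"],s["force"],s["time_s"])
v=np.load("box.npy"); h=np.array([.048,0,.062]); 
g=s["position"]+[0,0,.0124]-[.0028,.0005,0]
q=rz(v[2]).T@(g-[v[0],v[1],0])-h; print("lid deg",np.degrees(np.arctan2(q[2],-q[0])-np.arctan2(.013,.122)),np.hypot(q[0],q[2]))
save("g_side.png",capture("side"),None,(220,130,400,270),4)
```

```text
[0.612104   0.03311303 0.16027676] 0.26682227808568193 [-0.05451082  2.88477465  4.15401819] 8.55
lid deg 111.42287830239663 0.12478089282902376
```

View pics/g_side.png

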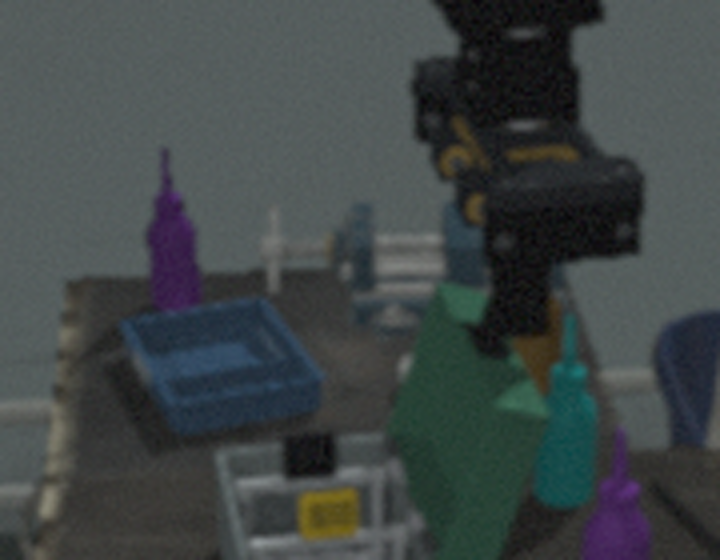

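The lid is fully back at about 110° and stands clear of the turquoise look-alike. I'll release it, rise, and look into the box.

play_rows(
  rows=[
    [[0,0,0,0,0,0,0.03],[0,0,0,0,0,0,0.05],[0,0,0,0,0,0,0.06],[-0.01,0,0,0,0,0,0.06],[-0.03,0,0,0,0,0,0.06],[-0.06,0,0,0,0,0,0.06],[-0.1,-0.01,0,0,0,0,0.06],[-0.125,-0.04,0.002,0,0,0,0.06],[-0.135,-0.075,0.004,0,0,0,0.06],[-0.135,-0.11,0.006,0,0,0,0.06],[-0.135,-0.14,0.008,0,0,0,0.06],[-0.135,-0.16,0.008,0,0,0,0.06]],
  ],
)

```text
time_s: 9.8
position: [0.4488, 0.0084, 0.294]
tcp_rot: [[-0.0, 0.995, 0.101], [-0.0, 0.101, -0.995], [-1.0, -0.0, 0.0]]
force: [0.3, -0.8, -0.3]
opening: 0.692
```

play_rows(
  rows=[
    [[0,-0.005,0,0,0,0,0.06],[0,-0.005,0,0,0,0,0.06],[0,-0.005,0,0,0,0,0.06]],
  ],
)

```text
time_s: 10.1
position: [0.4476, 0.0079, 0.2938]
tcp_rot: [[0.002, 0.995, 0.101], [-0.0, 0.101, -0.995], [-1.0, 0.002, 0.001]]
force: [0.8, 1.0, 0.4]
opening: 0.686
```

Run:
```python
from h import *
c=capture("wrist");s=read_state();print(s["position"],s["opening"],s["force"],s["time_s"])
save("h_wrist.png",c)
for n in("yellow_strainer_grip","black_strainer_grip","yellow_strainer_foot","parts_tray"):
    for d in trace("wrist",n)[:3]:
        ys,xs=np.where(d["mask"]);print(n,round(d["p"],2),d["at"],xs.min(),xs.max(),ys.min(),ys.max())
c=capture("side");save("h_side.png",c,None,(220,130,400,310),4)
```

```text
[0.44762904 0.00789089 0.2936433 ] 0.6881139383713505 [ 0.59891107  0.04159015 -0.27615871] 10.15
yellow_strainer_grip 0.9 [338.8, 153.9] 331 343 117 196
black_strainer_grip 0.92 [279.9, 157.1] 270 283 119 194
parts_tray 0.87 [74.0, 175.8] 9 139 125 225
```

View pics/h_wrist.png

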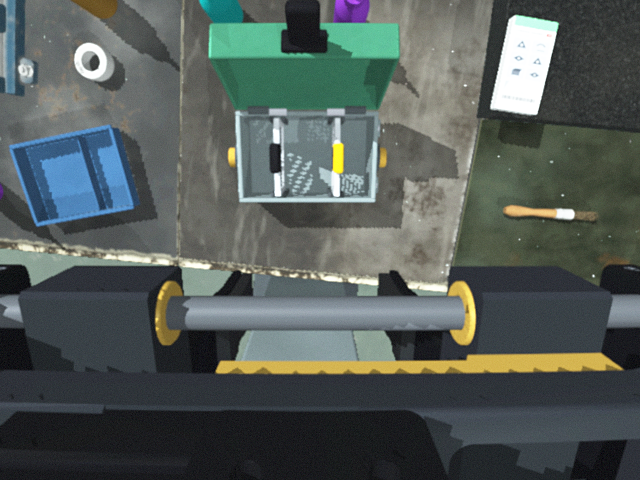

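View pics/h_side.png

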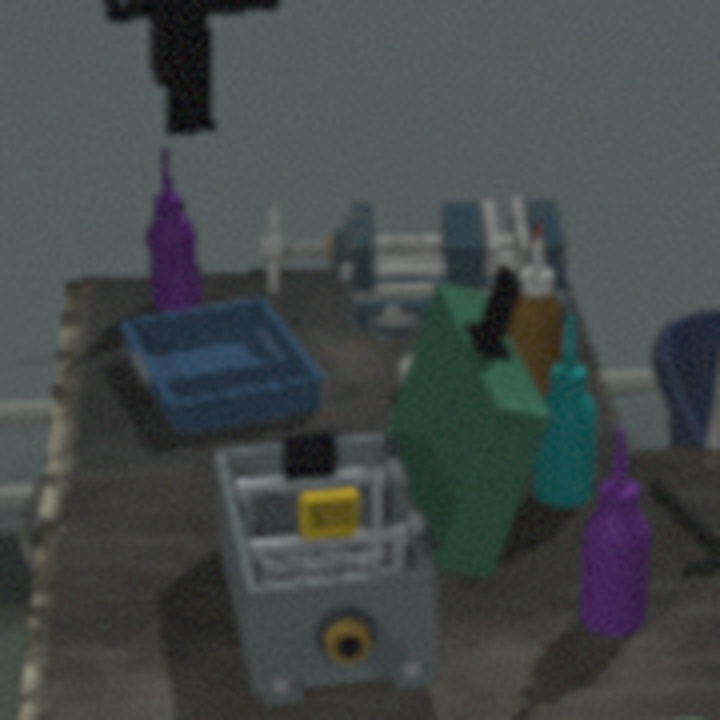

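There are two grips in the wrist picture: black at (275,157) in the left slot and yellow at (338,158) in the right slot. The yellow one is the one described. Next: an enlarged crop and a precise position.

```bash
cat > grip.py <<'E'
from h import *
v=np.load("box.npy")
C={n:capture(n) for n in("wrist","side","scene")}
c=C["wrist"]
M={}
for n in C:
    hsv=cv2.cvtColor(C[n]["pixels"],cv2.COLOR_RGB2HSV)
    m=cv2.inRange(hsv,(22,140,70),(35,255,255))
    P=np.array([[0.004*0,-.032,.076]])@rz(v[2]).T+[v[0],v[1],0]
    u=proj(C[n],P)[0]; w=np.zeros_like(m); cv2.circle(w,tuple(int(q) for q in u),22,255,-1); m&=w
    nn,l,st,ce=cv2.connectedComponentsWithStats(m)
    if nn<2: print(n,"none");continue
    i=1+np.argmax(st[1:,4]);M[n]=(l==i).astype(np.float32); print(n,u,ce[i],st[i])
# box-rim check fit: box as seen in wrist
G0=boxpts(-.015,.015,-.005,.005,-.012,.012)
def grip(p,yaw): return G0@rz(yaw).T+p
def f(x,ns,per=False):
    e=[]
    for n in ns:
        g=hullmask(C[n],grip([x[0],x[1],.076],x[2])); e.append(1-np.minimum(g,M[n]).sum()/np.maximum(g,M[n]).sum())
    return e if per else sum(e)
p0=(np.array([[0,-.032,0]])@rz(v[2]).T+[v[0],v[1],0])[0]; print("expected",p0,np.degrees(v[2]))
for ns in(["wrist"],list(M)):
    x=np.array([p0[0],p0[1],v[2]])
    for _ in range(3): x=minimize(f,x,args=(ns,),method="Nelder-Mead",options=dict(initial_simplex=np.array([x]*4)+np.r_[np.zeros((1,3)),np.diag([.004,.004,.05])])).x
    print(ns,x,np.degrees(x[2]),f(x,ns,1))
P=np.r_[grip([p0[0],p0[1],.076],v[2]), boxpts(-.048,.048,-.075,.075,.0619,.062)@rz(v[2]).T+[v[0],v[1],0]]
save("i_wrist.png",c,proj(c,P),(210,80,410,220),4)
E
python3 grip.py
```

```text
wrist [337.86940051 156.76323838] [338.41414141 156.67003367] [333 142  12  30 297]
side [301.15482692 257.92705   ] [301.61038961 257.71428571] [295 252  14  12 154]
scene [328.41253854 238.30360394] [328.51282051 237.88461538] [325 232   8  13  78]
expected [ 0.50744102 -0.00970212  0.        ] 5.817591762531272
['wrist'] [ 0.50736715 -0.00967124  0.14326568] 8.208518939338155 [np.float32(0.15788531)]
['wrist', 'side', 'scene'] [ 0.50858033 -0.00957602  0.13618851] 7.803026634341837 [np.float32(0.17535543), np.float32(0.19529718), np.float32(0.2227816)]
```

View pics/i_wrist.png

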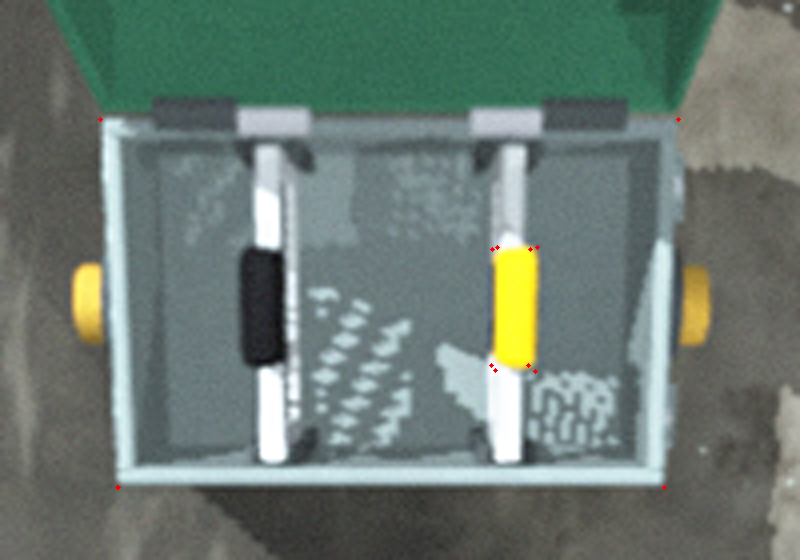

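The crop confirms that yellow is in the right slot, and the projected grip and rim agree within about 1 px. Moving above it, jaws along its thickness.

Run:
```python
from h import *
v=np.load("box.npy");Rt=Rdown(np.radians(6.3))
print(delta([.5074,-.0097,.12],Rt),delta([.5074,-.0097,.061],Rt))
```

```text
(array([0.1732, 0.059 , 0.024 ]), array([-0.48, -0.01,  0.02])) (array([0.2322, 0.0591, 0.024 ]), array([-0.48, -0.01,  0.02]))
```

play_rows(
  rows=[
    [[0.015,0.01,0.004,-0.5,0,0,0.04],[0.04,0.03,0.01,-0.5,0,0,0.04],[0.07,0.045,0.018,-0.5,0,0,0.04],[0.105,0.059,0.024,-0.5,0,0,0.04],[0.14,0.059,0.024,-0.5,0,0,0.036],[0.165,0.059,0.024,-0.5,0,0,0.036],[0.173,0.059,0.024,-0.5,0,0,0.036],[0.173,0.059,0.024,-0.5,0,0,0.036],[0.173,0.059,0.024,-0.5,0,0,0.036]],
  ],
)

```text
time_s: 11.45
position: [0.5082, -0.01, 0.1213]
tcp_rot: [[0.002, 0.994, 0.11], [-0.0, 0.11, -0.994], [-1.0, 0.002, 0.001]]
force: [1.0, -0.0, 0.3]
opening: 0.413
```

Run:
```python
from h import *
s=read_state();print(s["position"],s["tcp_rot"],s["opening"],s["force"],delta([.5074,-.0097,.061],Rdown(np.radians(6.3))))
c=capture("wrist");save("j_wrist.png",c)
c=capture("side");save("j_side.png",c,None,(220,130,400,310),4)
```

```text
[ 0.50817731 -0.00995442  0.12128965] [[ 1.95069941e-03  9.93928219e-01  1.10013134e-01]
 [-4.61414667e-04  1.10014226e-01 -9.93929906e-01]
 [-9.99997991e-01  1.88809680e-03  6.73217744e-04]] 0.4129942253250444 [ 0.96076056 -0.03425278  0.31118047] (array([ 0.0603, -0.0009, -0.0004]), array([ 0.02,  0.04, -0.11]))
```

View pics/j_wrist.png

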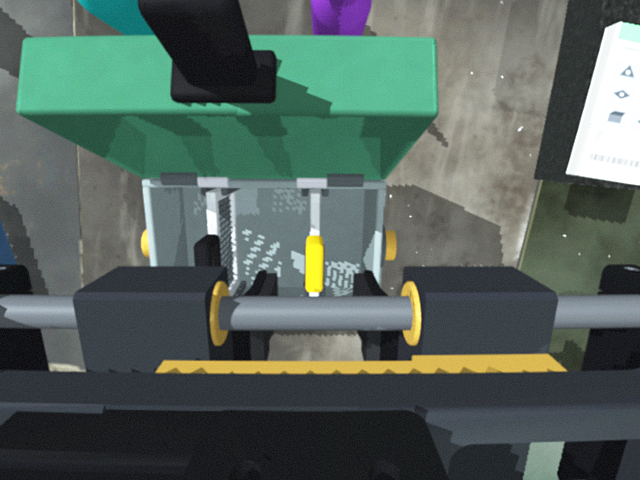

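View pics/j_side.png

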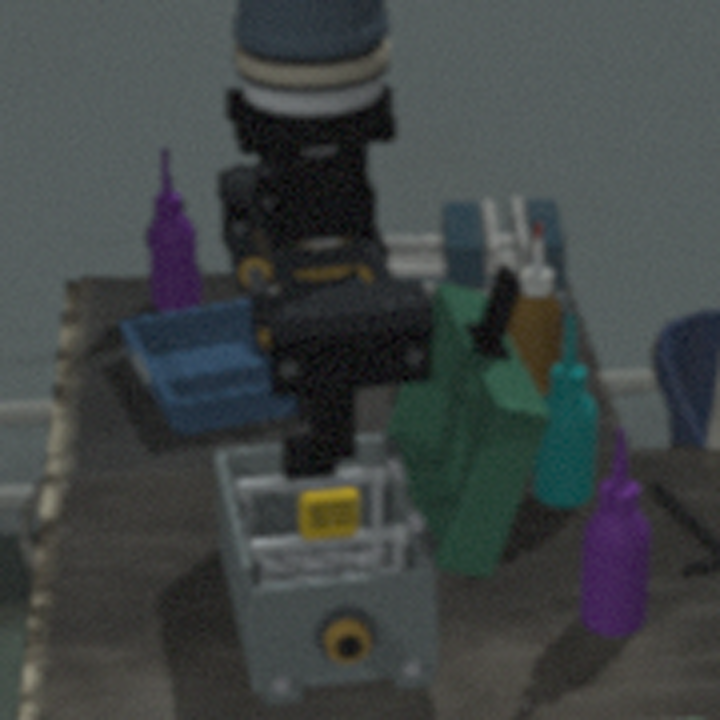

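The jaws straddle the yellow grip (315,265) centrally. I'll descend and close.

play_rows(
  rows=[
    [[0.012,-0.0005,0,0,0,0,0.036],[0.027,-0.001,0,0,0,0,0.036],[0.042,-0.001,0,0,0,0,0.036],[0.054,-0.001,0,0,0,0,0.036],[0.06,-0.001,0,0,0,0,0.036],[0.06,-0.001,0,0,0,0,0.036]],
  ],
)

```text
time_s: 12.15
position: [0.5062, -0.0099, 0.0602]
tcp_rot: [[-0.0, 0.994, 0.11], [0.0, 0.11, -0.994], [-1.0, -0.0, -0.0]]
force: [-0.8, -0.3, 0.2]
opening: 0.417
```

play_rows(
  rows=[
    [[0,0,0,0,0,0,0.025],[0,0,0,0,0,0,0.015],[0,0,0,0,0,0,0.005],[0,0,0,0,0,0,0.0],[0,0,0,0,0,0,0.0],[0,0,0,0,0,0,0.0]],
  ],
)

```text
time_s: 12.75
position: [0.5065, -0.0099, 0.0607]
tcp_rot: [[0.001, 0.994, 0.11], [-0.0, 0.11, -0.994], [-1.0, 0.001, 0.0]]
force: [-0.0, -0.0, 3.0]
opening: 0.11
```

Run:
```python
from h import *
s=read_state();print(s["position"],s["opening"]*87,s["force"],s["moment"],s["time_s"])
c=capture("side");save("k_side.png",c,None,(220,130,400,310),4)
```

```text
[ 0.50651838 -0.0099351   0.06068092] 9.57064925008491 [-0.04404765 -0.04835497  3.04837415] [0.04033354 0.06034265 0.02913436] 12.75
```

View pics/k_side.png

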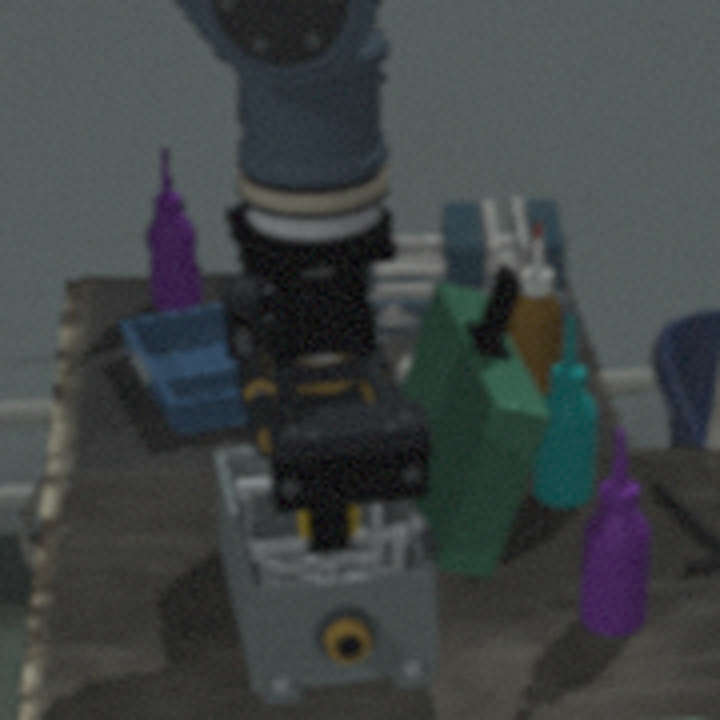

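The grip is held (9.6 mm). Drawing it straight up.

play_rows(
  rows=[
    [[-0.004,0,0,0,0,0,0.0],[-0.01,0,0,0,0,0,0.0],[-0.02,0,0,0,0,0,0.0],[-0.032,0,0,0,0,0,0.0],[-0.044,0,0,0,0,0,0.0],[-0.056,0,0,0,0,0,0.0],[-0.07,0,0,0,0,0,0.0],[-0.085,0,0,0,0,0,0.0],[-0.1,0,0,0,0,0,0.0],[-0.12,0,0,0,0,0,0.0],[-0.135,0,0,0,0,0,0.0],[-0.14,0,0,0,0,0,0.0]],
  ],
)

```text
time_s: 14.0
position: [0.5072, -0.0101, 0.2028]
tcp_rot: [[0.004, 0.994, 0.11], [-0.001, 0.11, -0.994], [-1.0, 0.004, 0.001]]
force: [-0.6, -0.4, -2.5]
opening: 0.11
```

Run:
```python
from h import *
s=read_state();print(s["position"],s["opening"]*87,s["force"],s["joint_positions"],s["time_s"])
c=capture("side");save("l_side.png",c,None,(220,130,400,310),4)
c=capture("wrist");save("l_wrist.png",c)
```

```text
[ 0.50724348 -0.0100742   0.20275056] 9.557784105116486 [-0.5960343  -0.36890629 -2.54443395] [-1.37769799e+01  2.26864480e+01  1.00199416e+02  2.74492199e-03
  5.68729650e+01  6.99083654e+01] 14.0
```

View pics/l_side.png

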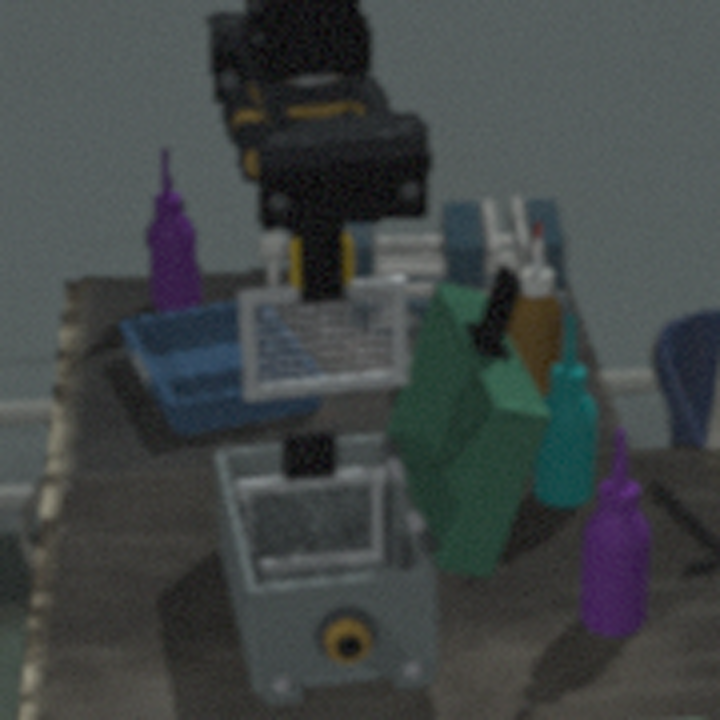

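View pics/l_wrist.png

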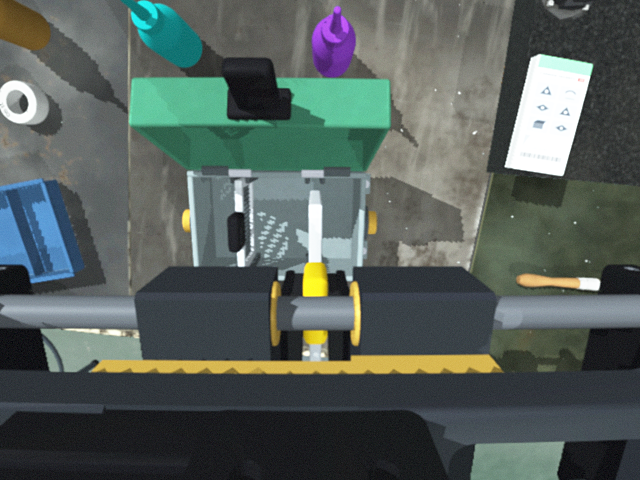

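The strainer is clear and level, and the black one stays in its slot. I'll move to an intermediate stop with the whole tray in the wrist view, to refine its pose.

play_rows(
  rows=[
    [[-0.005,-0.003,-0.01,0,0,0,0.0],[-0.01,-0.008,-0.03,0,0,0,0.0],[-0.015,-0.016,-0.055,0,0,0,0.0],[-0.02,-0.025,-0.08,0,0,0,0.0],[-0.02,-0.033,-0.103,0,0,0,0.0],[-0.02,-0.038,-0.115,0,0,0,0.0],[-0.02,-0.038,-0.115,0,0,0,0.0],[-0.02,-0.038,-0.115,0,0,0,0.0]],
  ],
)

```text
time_s: 14.9
position: [0.456, 0.1001, 0.2201]
tcp_rot: [[-0.0, 0.994, 0.111], [-0.001, 0.111, -0.994], [-1.0, -0.0, 0.001]]
force: [0.5, -0.0, -1.6]
opening: 0.113
```

```bash
cat > tray.py <<'E'
from h import *
import sys
C={n:capture(n) for n in("wrist","scene","side")}
s=read_state();print(s["position"],s["opening"]*87,s["force"],s["time_s"])
T0=boxpts(-.0505,.0505,-.066,.066,0,.024);t0=np.load("tray.npy")
def cm(n):
    m=cv2.dilate((hullmask(C[n],T0@rz(t0[2]).T+[t0[0],t0[1],0])>0).astype(np.uint8),np.ones((21,21)))
    hsv=cv2.cvtColor(C[n]["pixels"],cv2.COLOR_RGB2HSV)
    k=cv2.inRange(hsv,(95,110,30),(125,255,255))&(m*255); k=cv2.morphologyEx(k,cv2.MORPH_CLOSE,np.ones((7,7)))
    nn,l,st,_=cv2.connectedComponentsWithStats(k); i=1+np.argmax(st[1:,4]); print(n,st[i]); return (l==i).astype(np.float32)
T={n:cm(n) for n in C}
def g(v,ns,per=False):
    P=T0@rz(v[2]).T+[v[0],v[1],0]; e=[]
    for n in ns:
        q=hullmask(C[n],P); e.append(1-np.minimum(q,T[n]).sum()/np.maximum(q,T[n]).sum())
    return e if per else sum(e)
for ns in (["wrist"],["wrist","scene","side"],["side"],["scene"]):
    x=t0
    for _ in range(3): x=minimize(g,x,args=(ns,),method="Nelder-Mead",options=dict(initial_simplex=np.array([x]*4)+np.r_[np.zeros((1,3)),np.diag([.008,.008,.08])])).x
    print(ns,x,np.degrees(x[2]),g(x,ns,1))
    if ns==["wrist"]: np.save("tray2.npy",x);xw=x
n="wrist";save("m_wrist.png",C[n],proj(C[n],T0@rz(xw[2]).T+[xw[0],xw[1],0]))
E
python3 tray.py
```

```text
[0.45655782 0.09941652 0.22023077] 9.876438427925919 [-0.17460471  0.19831079 -0.87283358] 15.05
wrist [   39   135   153   119 13116]
scene [208 215  53  28 716]
side [ 251  205   49   33 1053]
['wrist'] [0.45326052 0.30595342 0.26837738] 15.376890944410597 [np.float32(0.040882766)]
['wrist', 'scene', 'side'] [0.45371896 0.30569018 0.26766532] 15.336093184741966 [np.float32(0.04349035), np.float32(0.3672173), np.float32(0.18651599)]
['side'] [0.45460177 0.30513022 0.17098194] 9.796543282102354 [np.float32(0.1696862)]
['scene'] [0.45253679 0.30634868 0.28714966] 16.452463693956897 [np.float32(0.36463016)]
```

View pics/m_wrist.png

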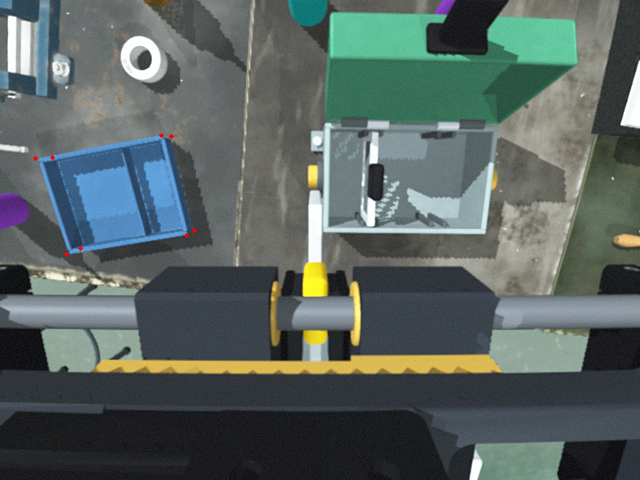

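Run:
```python
from h import *
c=capture("wrist");x=np.load("tray2.npy")
T0=boxpts(-.0505,.0505,-.066,.066,0,.024)@rz(x[2]).T+[x[0],x[1],0]
print(np.round(proj(c,T0),1))
save("n_wrist.png",c,proj(c,T0),(20,120,220,270),4)
```

```text
[[193.3 231. ]
 [185.7 236.1]
 [ 79.9 249.3]
 [ 65.8 255.3]
 [170.3 136.5]
 [160.7 135.7]
 [ 51.1 158.4]
 [ 34.4 159.1]]
```

View pics/n_wrist.png

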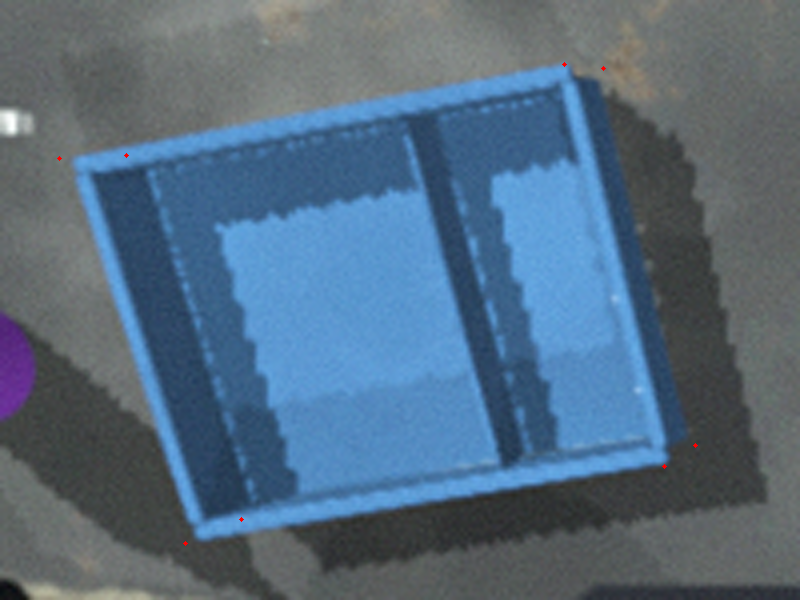

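Run:
```python
from h import *
c=capture("wrist")
q=np.array([[78,162],[570,70],[665,463],[199,537]])/4-.5+[20,120]
P=onplane(c,q,.024);print(P)
d=lambda a,b:np.linalg.norm(P[a]-P[b])
print("long",d(0,1),d(3,2),"short",d(0,3),d(1,2),"centre",P.mean(0))
a=lambda u:np.degrees(np.arctan2(u[1],u[0]))
print(a(P[0]-P[1]),a(P[3]-P[2]),a(P[0]-P[3]),a(P[1]-P[2]))
```

```text
[[0.48397855 0.37825108 0.024     ]
 [0.5182562  0.25443738 0.024     ]
 [0.4228966  0.22887948 0.024     ]
 [0.38918761 0.35242768 0.024     ]]
long 0.12847096820915527 0.12806424891887158 short 0.09824545894784444 0.09872516805504294 centre [0.45357974 0.30349891 0.024     ]
105.47467450218905 105.26117395823483 15.238988456172788 15.003570893744707
```

Run:
```python
from h import *
print(delta([.4535,.304,.15],Rdown(np.radians(105.3))),delta([.4535,.304,.1287],Rdown(np.radians(105.3))))
```

```text
(array([ 0.0702,  0.0193, -0.2037]), array([-9.907e+01,  1.000e-02,  1.000e-02])) (array([ 0.0915,  0.0193, -0.2037]), array([-9.907e+01,  1.000e-02,  1.000e-02]))
```

play_rows(
  rows=[
    [[0,0.001,-0.006,-4,0,0,0.0],[0,0.003,-0.02,-11,0,0,0.0],[0,0.005,-0.037,-19,0,0,0.0],[0,0.007,-0.055,-27,0,0,0.0],[0,0.009,-0.073,-35,0,0,0.0],[0,0.011,-0.091,-43,0,0,0.0],[0,0.012,-0.109,-51,0,0,0.0],[0,0.013,-0.127,-59,0,0,0.0],[0.005,0.014,-0.145,-67,0,0,0.0],[0.01,0.016,-0.163,-75,0,0,0.0],[0.02,0.017,-0.178,-83,0,0,0.0],[0.03,0.018,-0.19,-90,0,0,0.0]],
  ],
)

```text
time_s: 16.35
position: [0.4535, 0.2916, 0.19]
tcp_rot: [[0.001, -0.115, 0.993], [0.0, 0.993, 0.115], [-1.0, 0.0, 0.001]]
force: [0.4, -0.2, -0.7]
opening: 0.113
```

Run:
```python
from h import *
s=read_state();print(s["position"],s["opening"]*87,s["force"],s["joint_positions"]);print(delta([.4535,.304,.1287],Rdown(np.radians(105.3))))
```

```text
[0.45346403 0.29157515 0.19002796] 9.87004895967091 [ 0.41605164 -0.20471897 -0.72769045] [2.08579163e+01 2.60793945e+01 9.64530048e+01 2.33263277e-03
 5.74317238e+01 1.42656297e+01]
(array([0.0613, 0.0123, 0.0014]), array([-8.71,  0.04, -0.01]))
```

play_rows(
  rows=[
    [[0.008,0.004,0.001,-4,0,0,0.0],[0.02,0.008,0.001,-7,0,0,0.0],[0.034,0.012,0.001,-8.7,0,0,0.0],[0.046,0.012,0.001,-8.7,0,0,0.0],[0.055,0.012,0.001,-8.7,0,0,0.0],[0.06,0.012,0.001,-8.7,0,0,0.0],[0.061,0.012,0.001,-8.7,0,0,0.0],[0.061,0.012,0.001,-8.7,0,0,0.0],[0.061,0.012,0.001,-8.7,0,0,0.0]],
  ],
)

```text
time_s: 17.25
position: [0.453, 0.3032, 0.1299]
tcp_rot: [[0.001, -0.259, 0.966], [0.0, 0.966, 0.259], [-1.0, 0.0, 0.001]]
force: [-0.2, -0.1, -0.9]
opening: 0.113
```

```bash
cat > fin.py <<'E'
from h import *
s=read_state();print(s["position"],s["opening"]*87,s["force"],s["time_s"]);print(delta([.4535,.304,.1287],Rdown(np.radians(105.3))))
R=np.array(s["tcp_rot"]);p=s["position"]
# plate model: plate axes x=tool y, z up ; foot at tcp -.0547
yaw=np.arctan2(R[1,1],R[0,1])
PL=boxpts(-.041,.041,-.003,.003,0,.058)@rz(yaw).T+[p[0],p[1],p[2]-.0547]
x=np.array([.4535,.304,np.radians(15.3)])
T0=boxpts(-.0505,.0505,-.066,.066,0,.024)@rz(x[2]).T+[x[0],x[1],0]
import sys
k=sys.argv[1]
for n,cr in(("scene",(180,140,380,290)),("side",(220,120,400,255)),("wrist",None)):
    c=capture(n);P=np.r_[PL,T0]; save(f"{k}_{n}.png",c,proj(c,P),cr,4 if cr else 1)
E
python3 fin.py o
```

```text
[0.45301215 0.30316121 0.12986149] 9.814049636349644 [-0.19038006 -0.14477559 -0.94055942] 17.25
(array([0.0012, 0.0007, 0.0007]), array([-0.31,  0.07, -0.01]))
```

View pics/o_scene.png

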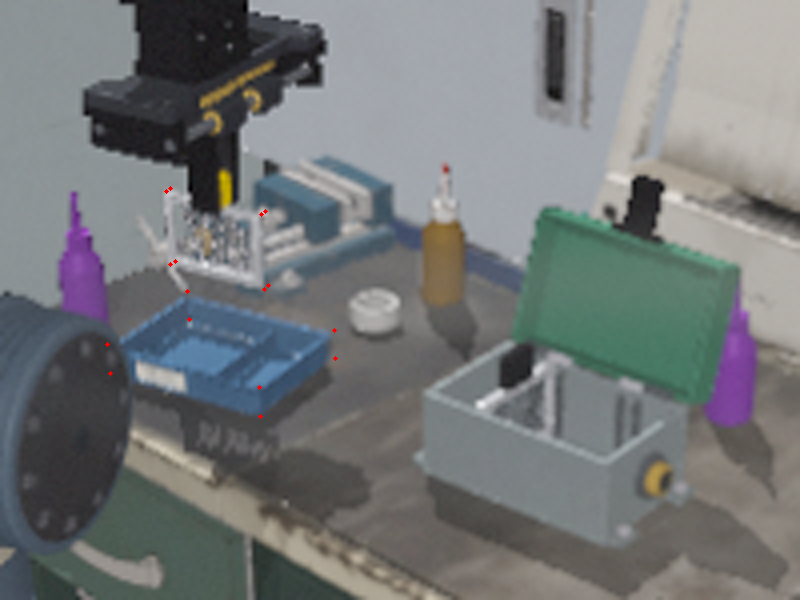

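View pics/o_side.png

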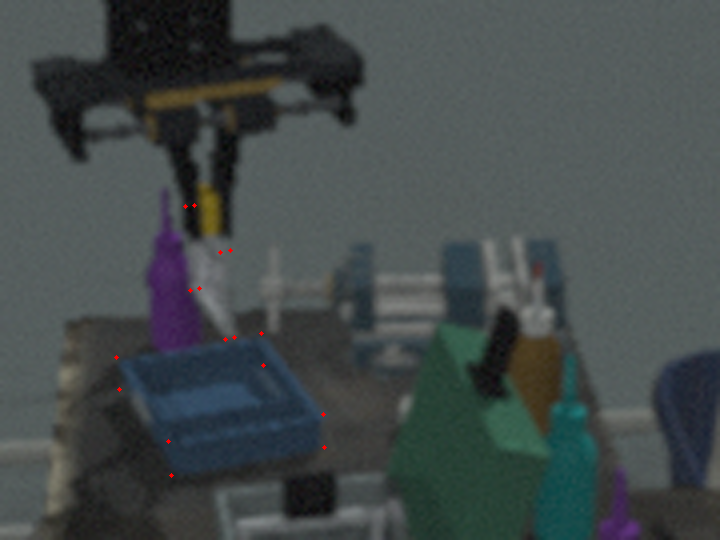

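View pics/o_wrist.png

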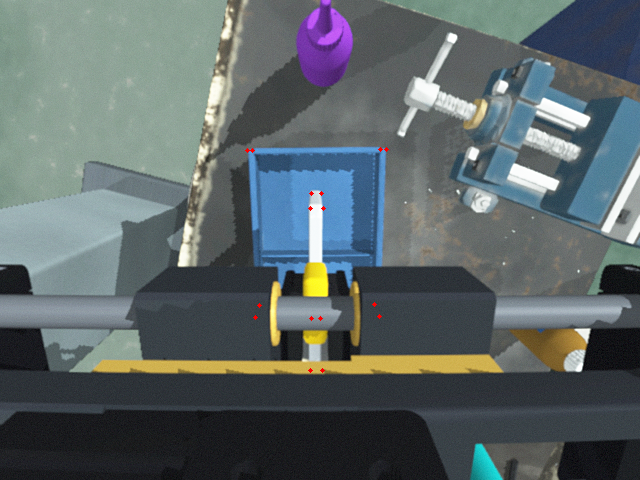

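All three views agree. The strainer is held upright along the tray's long side; in the wrist view the plate is at column 316 and the tray centre at about 317. I'll make a tiny final trim and settle.

play_rows(
  rows=[
    [[0.001,0.0007,0.0005,-0.3,0,0,0.0],[0.001,0.0007,0.0005,-0.3,0,0,0.0],[0.001,0.0007,0.0005,-0.3,0,0,0.0],[0.001,0.0007,0.0005,-0.3,0,0,0.0],[0.001,0.0007,0.0005,-0.3,0,0,0.0],[0.001,0.0007,0.0005,-0.3,0,0,0.0],[0.001,0.0007,0.0005,-0.3,0,0,0.0],[0.001,0.0007,0.0005,-0.3,0,0,0.0],[0.001,0.0007,0.0005,-0.3,0,0,0.0],[0.001,0.0007,0.0005,-0.3,0,0,0.0]],
  ],
)

```text
time_s: 18.4
position: [0.4528, 0.3039, 0.1283]
tcp_rot: [[-0.0, -0.264, 0.965], [0.0, 0.965, 0.264], [-1.0, 0.0, -0.0]]
force: [-0.5, -0.5, -0.8]
opening: 0.115
```

```bash
python3 fin.py p
python3 - <<'E'
from h import *
# tilt / foot height check from scene view: yellow grip + plate lower edge
c=capture("scene"); s=read_state(); print(np.abs(s["qvel"]).max())
for n in ("scene","side"):
    c=capture(n)
    for t in ("yellow_strainer_foot","oil_bottle","ring_gauge","chip_brush","black_strainer_grip"):
        for d in trace(n,t)[:3]:
            ys,xs=np.where(d["mask"]);print(n,t,round(d["p"],2),d["at"],xs.min(),xs.max(),ys.min(),ys.max())
E
```

```text
[0.45284159 0.30390239 0.12834347] 10.04553014553907 [-0.48203748 -0.45998465 -0.84445631] 18.4
(array([-0.0004, -0.0001,  0.0007]), array([ 0.01, -0.  , -0.  ]))
0.11234623087890269
scene yellow_strainer_foot 0.81 [237.2, 194.4] 220 245 185 211
scene oil_bottle 0.72 [293.4, 206.1] 285 297 187 216
scene oil_bottle 0.65 [201.4, 206.6] 194 206 194 219
scene oil_bottle 0.48 [361.6, 236.7] 357 368 218 245
scene ring_gauge 0.62 [275.6, 218.3] 268 280 213 222
scene chip_brush 0.74 [412.4, 311.9] 387 429 301 322
scene chip_brush 0.58 [329.5, 232.3] 285 364 184 275
scene black_strainer_grip 0.75 [307.4, 235.6] 302 319 227 249
side yellow_strainer_foot 0.75 [272.4, 188.3] 266 278 168 204
side oil_bottle 0.95 [359.9, 237.5] 353 368 210 256
side oil_bottle 0.84 [353.9, 213.0] 347 359 193 226
side oil_bottle 0.76 [374.9, 268.6] 364 381 242 288
side chip_brush 0.61 [289.1, 380.7] 283 293 356 407
side black_strainer_grip 0.26 [323.8, 259.7] 273 356 196 306
```

View pics/p_scene.png

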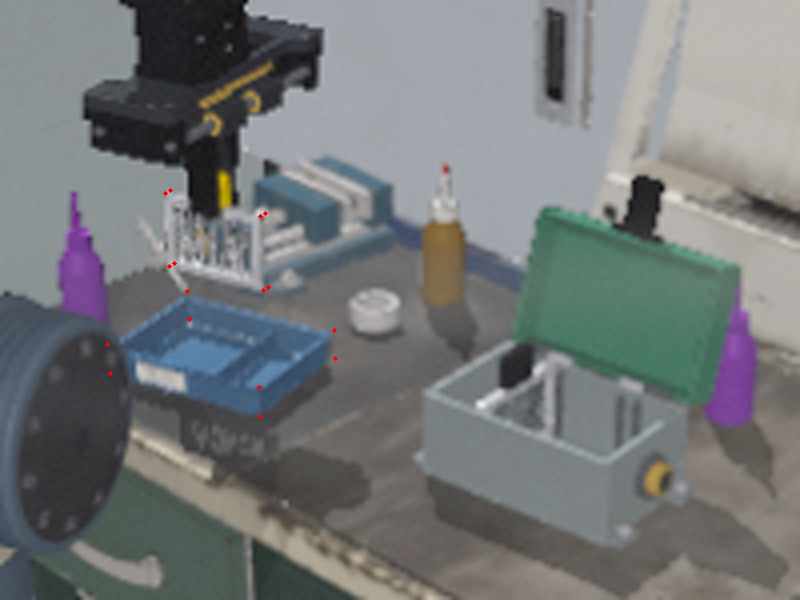

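The plate's lower edge in the scene crop matches the prediction, so the foot is at about 0.074 m. Nothing else has moved, so I'll hand in.

Run:
```python
from rig import *
print(hand_in())
```

```text
the job is handed in; nothing more can be done
None
```

The strainer with the yellow grip is out of its slot and held upright over the middle of the blue tray, and I handed the job in at about 18.7 s of the 54 s allowed.

**What I did:** I pinched the lid's tab and swung the lid fully back, to about 110°. I then took the yellow grip in the right-hand slot across its thickness, drew the strainer straight up, and carried it to the tray, turned so its width runs along the tray's long side.

**Last checks:**
- **Position and yaw:** the tool is within 1 mm of the target I had measured for the tray centre, and the yaw is within 0.1° of the measured tray direction.
- **Height:** the lower edge is at about 0.074 m, which is 5 cm above the tray's rim. I worked this out from the tool height and where I gripped the plate, and it agrees with the scene and side pictures to 1–2 px.
- **Hold:** the grip reads 10 mm, matching the grip's thickness, the force is under 1 N, and the arm is still.
- **Rest of the scene:** the lid is still open and the black-gripped strainer is in its slot. The tray, brush, bottle and ring look unmoved.

**Where checks disagreed:**
- The side camera's tray yaw was 9.8°, against about 15° from the wrist camera. In the side view the held plate overlapped the tray and that fit matched poorly, so I used the wrist view.
- In the wrist view the tray's rim measured about 3 mm smaller than stated.
- The camera views differed by about 2 mm on positions, within the stated calibration.
- At the end the trained network reported the ring only in the scene view, missed it in the side view, and marked the black grip there with a low value.

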